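Raise the chip guard window to its height stop and bolt it up

TASK

Push the clear chip-guard window up from underneath its metal lip until you feel the lip bear firmly on the height stop's rubber foot, then slide the stop's bolt fully home under the lip so that the window is locked up at that height. Never press the window against the stop with more than about 15 newtons nor push on any part of the guard with more than about 20, and leave the other things on the bench where they are.

Things in the scene. Friction and masses are not known exactly. Their poses are not given: they have to be found in the camera images.
- guard: Fixed green steel frame on the bench: base plate 100 x 450 x 12 mm (x from -30 to 70 mm), two posts 30 x 30 mm at y = +-185 mm, 470 mm tall, top beam with two round spring balancers. Origin on the bench midway between the posts; x points away from the robot through the window, y along the window, z up; turned by up to about 12 degrees. A grey vise stands behind it.
- sash_body: The window (sash): clear panel 316 mm wide, 190 mm high, sliding straight up and down between the posts; along its foot an aluminium lip 300 mm long, 16 mm thick, sticks out 47 mm from the panel towards the robot. Origin and axes: those of lip_edge. Counterbalanced by springs, it stays where it is left; moving it takes 2 to 7 N up or down.
- lip_edge (a point): Middle of the lower front edge of the window's lip, axes as the guard's, 50 mm in front of the guard's origin. The lip's flat underside is the plane z = 0 of this point, from here 47 mm to +x and 150 mm to either side; its top is 16 mm higher. At the start it stands 75 to 105 mm above the bench.
- stop: Height stop on the -y (robot's right) post. An arm over the lip's -y end (135 mm to -y, 18 mm to +x of lip_edge) carries an adjusting screw with a round rubber foot, 24 mm diameter. Origin: on the screw's axis, where the foot's underside is when screwed fully up; it is now set 0 to 12 mm below that: feel for it, 1 mm too far takes 10 N or more. Axes as the guard's.
- bolt: Locking bolt, a 12 mm round steel rod carried by the stop; origin: centre of its inner (+y) end, 37 mm below the stop's origin. It slides along +y. Its y in the stop's frame: -22 to -17 mm drawn, +8 mm fully home against a rigid end. Takes about 3 N, stays where left. Home, it lies 3 to 15 mm below a lip that is up at the foot; shot while the window is lower, it blocks the lip.
- knob (a point): Centre of the bolt's black ball knob, 20 mm diameter, carried by the bolt: 68 mm to -x (towards the robot) and 83 mm to -y of the bolt's origin, on a level round stem 10 mm thick along x. It is 50 mm nearer the robot than the lip's edge, on the -y side of the bolt's housing (26 x 40 mm). Pushed to +y from its free -y side it carries the bolt home.
- grinder: Loose blue angle grinder, 320 mm long, lying on the bench; leave alone. Origin at its underside.
- wrench: Loose wrench; leave alone. Origin at its underside.
- spray: Loose red can, 64 mm diameter, 190 mm tall; leave alone. Origin at its underside.
- tin: Loose open steel tin, 80 mm diameter, 90 mm tall; leave alone. Origin at its underside.
- sander: Loose grey sanding block 120 x 60 x 35 mm; leave alone. Origin at its underside.
- jar: Loose glass jar, 70 mm diameter, 90 mm tall; leave alone. Origin at its underside.

How it is judged:
On the way, in this order (a step that is already met when the one before it is completed fails the run):
1. the window has been pushed up until its lip bears on the stop's foot (more than 3 N between them) (contact force between sash_body and stop above 3 N), for 0.2 s.
2. the bolt is home under the lip (its end over 5 mm to +y of the stop's origin; 8 mm is fully home) (y of bolt in the frame of stop above 0.005 m), for 0.2 s.
At the end, for the whole second after the job is handed in: The window is up at its stop (lip_edge 14 to 32 mm below the stop's origin) and at rest, the bolt is home under the lip (its end over 5 mm to +y of the stop's origin), nothing else on the bench has been moved by more than 30 mm, and the robot touches nothing (z of lip_edge in the frame of stop between -0.032 and -0.014 m and y of bolt in the frame of stop above 0.005 m and linear speed of sash_body below 0.01 m/s).
It fails at once if the window is pushed by the robot with more than 20 N (contact force between sash_body and the arm above 20 N or contact force between sash_body and the fingers above 20 N).
It fails at once if the window is forced against the stop or the bolt with more than 15 N (contact force between sash_body and stop above 15 N or contact force between sash_body and bolt above 15 N).
It fails at once if the bolt, the stop or the frame is pushed with more than 20 N (contact force between any of bolt, stop, guard and the arm above 20 N or contact force between any of bolt, stop, guard and the fingers above 20 N).
It fails at once if something else on the bench is moved by more than 30 mm (distance of any of grinder, wrench, spray, tin, sander, jar from where it was at the start of the episode above 0.03 m).
It also fails if it takes over 70 s, if anything falls off the work surface, if the arm or the gripper's body presses on something with over 40 N, if the wrist force passes 120 N, or if a joint passes its speed limit or range.

ROBOT

A 6-joint arm with a two-finger parallel gripper is mounted at the origin on the work surface. World frame = base frame: x ahead of the robot, y to its left, z up, the work surface at z = 0. Lengths are in m, angles in rad, forces in N, time in s.
With the tool pointing down it reaches from about 0.225 to 0.875 m from the base axis. Payload 3.4 kg.
Tool frame: the origin (TCP) lies midway between the tips of the shut fingers; the grasp point (between the pads) lies 19 mm behind it (manip.grip_point_offset is the distance from the TCP to the grasp point, in m); z points along the fingers, y is the line along which they close (so a half turn about z gives the same grasp; the last joint's range is limited). The gripper opens to 85 mm and grips with 20 to 120 N. Pads are 22 mm wide; open, the fingers measure 114 mm over their backs; the gripper's body (76 mm by 85 mm) begins 54 mm behind the grasp point. The pads swing forward as they close: fully open they stand 13 mm farther back than shut.
Start: joints at [-1.448, 0.276, 1.505, -0, 1.361, -0.121], TCP at [0.139, -0.558, 0.207] pointing down, gripper open.
Joint ranges: [-2.89, 2.89], [-0.75, 2.08], [0.22, 2.7], [-1.18, 4.32], [0.11, 2.71], [-2.7, 2.7]. Speed limits (rad/s): [2.57, 2.57, 3.14, 3.14, 3.14, 3.14].

INTERFACE

Orientations are given as a unit quaternion [w, x, y, z].
In Python, from rig import manip gives the robot as it stands.
- The arm moves only by the shell command python3 -m handwheel 'ROWS' [FORCE]. ROWS is JSON, a list of rows, each an object with "translation": the shift along the tool's x, y, z in m, a list of three; "angular": the turn, a rotation vector about the tool's x, y, z in degrees, a list of three; "hand": the closure, from 0 (fully open) to 1 (shut). A call has 1 to 10 rows; each row shifts and turns the commanded pose from where the row before left it, along the tool's axes as they then stand; what a row does not reach is not made up. A row lasts 1/12 s, in which the tool goes at most 41.7 mm and 7.16 degrees, less where a joint would pass 70% of its speed; a pose out of reach is approached as far as the arm can. A call with a gripper value outside its range is refused whole. The fingers move at their own pace and stop on an object; FORCE is the grip in N (left out, the last holds). Time passes only in rows, so rows that do not move let the fingers close. It gives the time, the measured TCP pose, the force, the opening and the grip force at its end, in the units of the state.
- manip.get_state(): the state, without advancing time (a new reading comes with each control period).
- manip.get_image(name): name is "side" or "top"; returns the picture (384x512x3 uint8, red, green, blue); there is no depth.
- manip.camera_info(name): a dict with "camera_matrix" (3x3 intrinsics, pixels), "k1" (the pictures are not rectified: a ray, as slopes to the right and down, at radius r is drawn at 1 + k1 r^2 times it, then the intrinsics apply), "eye" and "orientation" of the camera in the world. Camera axes: x right, y down, z forward; pixel columns grow to the right and rows downward; lengths in m; the calibration is good to about 2 mm. A picture is of the moment at which its call begins. camera_info takes no time and is no camera call.
- manip.sign_off(): hands the job in; it is judged then, once.
The state is a dict: "clock": time; "qpos": joint angles; "qd": joint speeds; "effort": joint torques, N m; "position": TCP position; "ee_rot": TCP orientation; "contact_force": force on the tool from outside, world axes, zero at the start; "moment": the same for the moment, N m; "width": finger opening in m; "gripper_force": force on a finger pad.
Only numpy, scipy, OpenCV 4.12 (cv2) and the standard library are available. Lean on these libraries where they do the work, as an engineer would, in place of code of your own. Each camera call takes 0.05 s, during which the arm holds its last target. There are 200 camera calls.

## Working session

There is one attempt and no reset: what is moved stays moved. The work goes in short steps, Python scripts to look and compute and a shell command to move; the robot and the scene stay as the last step left them, time stands still between calls to the robot, and variables do not carry over. Pictures are saved under pics/ and viewed, at most 10 in all, crops included, and the job is handed in when it is done.

```bash
ls; mkdir -p pics; python3 - <<'E'
from rig import manip
import cv2
for n in("side","top"):
    im=manip.get_image(n); cv2.imwrite(f"pics/{n}0.png",im[:,:,::-1])
    print(n,manip.camera_info(n))
print(manip.get_state())
E
```

```text
pics
side {'camera_matrix': array([[371.56360205,   0.        , 260.16726039],
       [  0.        , 371.56360205, 194.75331348],
       [  0.        ,   0.        ,   1.        ]]), 'k1': -0.09966795221215559, 'eye': array([0.34521575, 0.83541707, 0.94044875]), 'orientation': array([ 0.04522158, -0.10557685,  0.90626204, -0.40681404])}
top {'camera_matrix': array([[384.95259737,   0.        , 248.66604643],
       [  0.        , 384.95259737, 185.72097693],
       [  0.        ,   0.        ,   1.        ]]), 'k1': -0.08237390722677186, 'eye': array([ 0.46051433, -0.00613721,  1.32506196]), 'orientation': array([-0.02256137,  0.70936284, -0.70328566,  0.04104419])}
{'clock': 0.1, 'qpos': array([-1.44800225e+00,  2.76550131e-01,  1.50605010e+00,  3.62640194e-06,
        1.36072143e+00, -1.20976747e-01]), 'qd': array([-0.00046596, -0.00080139, -0.00054815,  0.00055967,  0.00042308,
       -0.00163551]), 'effort': array([ 1.44688205e-03, -4.17701054e+01, -2.46404833e+01, -1.81507862e-04,
        5.73327328e-03, -2.06399292e-06]), 'position': array([ 0.13872664, -0.55745838,  0.20649842]), 'ee_rot': array([-8.64502409e-04,  9.92580840e-01,  1.21583425e-01,  9.87467967e-07]), 'contact_force': array([ 0.73012415, -0.90734659,  0.01276865]), 'moment': array([-0.01643182,  0.05403277,  0.05987215]), 'gripper_force': 0.0, 'width': 0.08565591839508228}
```

View pics/side0.png

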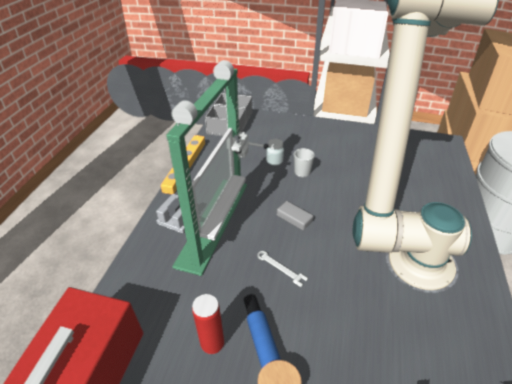

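View pics/top0.png

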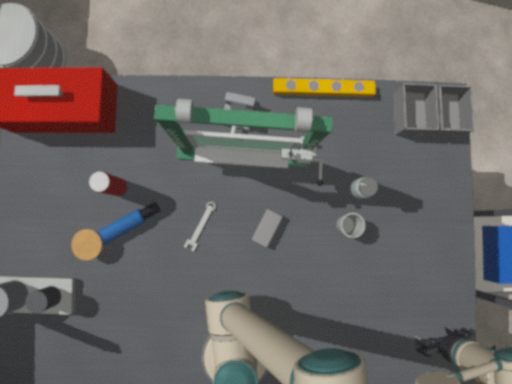

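The side view shows the guard at (160-245, 65-270), with the jar at (275,152), tin at (303,162), sander at (295,215) and wrench at (282,268). In the top view the beam runs from (157,113) to (330,125), the lip is at (195-315,157) and the knob at (320,180). The jar is at (364,187) and the tin at (351,225).

```bash
python3 - <<'E'
import cv2
a=cv2.imread("pics/top0.png")[90:245,145:400]; cv2.imwrite("pics/topc.png",cv2.resize(a,None,fx=3.1,fy=3.1,interpolation=cv2.INTER_CUBIC))
a=cv2.imread("pics/side0.png")[90:280,150:330]; cv2.imwrite("pics/sidec.png",cv2.resize(a,None,fx=3.15,fy=3.15,interpolation=cv2.INTER_CUBIC))
E
```

```text
(no output)
```

View pics/topc.png

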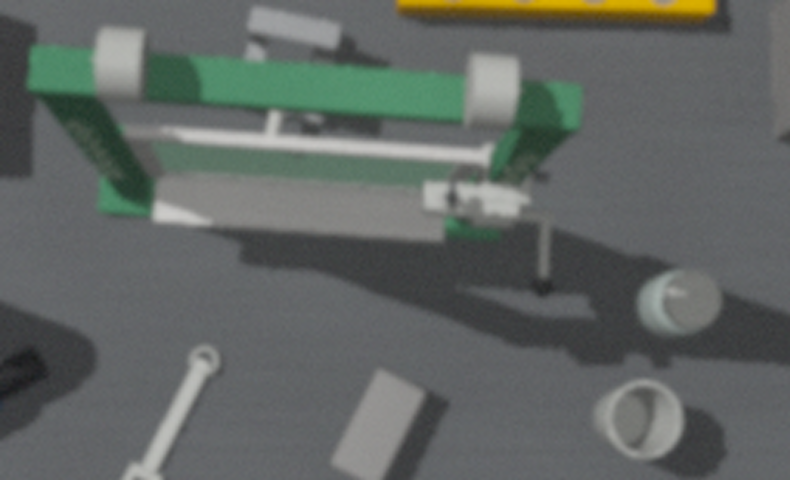

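View pics/sidec.png

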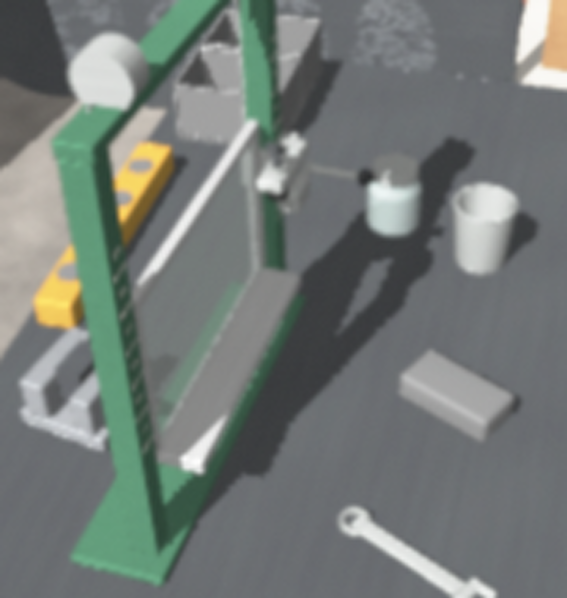

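Crops: the top view has the knob at (319.8,181.9), and the lip's front corners at (194,161) and (288,168). The side view has the knob at (266.5,146.5), the lip's far front corner near (245,178) and its near corner near (214,236). The near base-plate end is at (173-202, 268-275).

```bash
cat > h.py <<'E'
import numpy as np, cv2
from rig import manip
from scipy.spatial.transform import Rotation as R
def ray(n,p):
    c=manip.camera_info(n);K=c["camera_matrix"];k=c["k1"]
    d=np.array([(p[0]-K[0,2])/K[0,0],(p[1]-K[1,2])/K[1,1]]);u=d.copy()
    for _ in range(20): u=d/(1+k*(u@u))
    q=c["orientation"];v=R.from_quat([q[1],q[2],q[3],q[0]]).apply([u[0],u[1],1])
    return np.array(c["eye"]),v/np.linalg.norm(v)
def plane(n,p,z):
    e,v=ray(n,p);return e+v*(z-e[2])/v[2]
def tri(pt,ps):
    a,u=ray("top",pt);b,v=ray("side",ps)
    s=np.linalg.lstsq(np.c_[u,-v],b-a,rcond=None)[0]
    return (a+s[0]*u+b+s[1]*v)/2,np.linalg.norm(a+s[0]*u-b-s[1]*v)
def proj(n,P):
    c=manip.camera_info(n);q=c["orientation"];x=R.from_quat([q[1],q[2],q[3],q[0]]).inv().apply(np.array(P)-c["eye"])
    u=x[:2]/x[2];u=u*(1+c["k1"]*(u@u));K=c["camera_matrix"];return u*K[0,0]+K[:2,2]
E
python3 - <<'E'
from h import *
np.set_printoptions(precision=4,suppress=True)
T=lambda x,y:(145+x/3.1,90+y/3.1); S=lambda x,y:(150+x/3.15,90+y/3.15)
k=tri(T(542,285),S(367,178));print("knob",k)
print("stem",tri(T(545,218),S(310,169)))
for s in [(205,460),(205,440),(190,468),(225,415)]: print("lipL",s,tri(T(153,220),S(*s)))
for s in [(300,276),(300,290),(298,283)]: print("lipR",s,tri(T(443,241),S(*s)))
for z in(.09,.1,.11,.12):
    l=plane("top",T(153,220),z);r=plane("top",T(443,241),z);d=l-r;print(z,l,r,np.linalg.norm(d),np.degrees(np.arctan2(-d[0],d[1])))
for z in(.47,.5):
    l=plane("top",T(29,92),z);r=plane("top",T(581,128),z);d=l-r;print("beam",z,l,r,np.linalg.norm(d),np.degrees(np.arctan2(-d[0],d[1])))
print("base",plane("side",S(72,558),.012),plane("side",S(163,578),.012),plane("top",T(100,213),.012),plane("top",T(498,237),.012))
for n,p in dict(jar=(681,300),tin=(642,420),sand=(380,370),sand2=(335,465),sand3=(425,388),wr=(204,355)).items(): print(n,plane("top",T(*p),.0 if n=="wr" else .035 if "sa" in n else .09))
E
```

```text
knob (array([ 0.575 , -0.2493,  0.1856]), np.float64(0.003943046918045795))
stem (array([ 0.6418, -0.2529,  0.1849]), np.float64(0.0016514900172749582))
lipL (205, 460) (array([0.6466, 0.136 , 0.1066]), np.float64(0.0032529464564453295))
lipL (205, 440) (array([0.644 , 0.1333, 0.1322]), np.float64(0.000585122590171873))
lipL (190, 468) (array([0.6549, 0.1389, 0.095 ]), np.float64(0.009877185067010305))
lipL (225, 415) (array([0.6315, 0.1279, 0.165 ]), np.float64(0.015575737365157096))
lipR (300, 276) (array([ 0.631 , -0.164 ,  0.0984]), np.float64(0.0002989209570826299))
lipR (300, 290) (array([ 0.6333, -0.1672,  0.0747]), np.float64(0.0015631459635696715))
lipR (298, 283) (array([ 0.6333, -0.1654,  0.0864]), np.float64(0.0016556776896241774))
0.09 [0.6508 0.1383 0.09  ] [ 0.632  -0.1651  0.09  ] 0.3040171601432311 -3.545853511036343
0.1 [0.6493 0.1372 0.1   ] [ 0.6306 -0.1638  0.1   ] 0.30155560622226407 -3.5458535110363365
0.11 [0.6477 0.136  0.11  ] [ 0.6292 -0.1625  0.11  ] 0.2990940523012971 -3.545853511036328
0.12 [0.6462 0.1348 0.12  ] [ 0.6278 -0.1612  0.12  ] 0.29663249838033 -3.545853511036343
beam 0.47 [0.6861 0.1869 0.47  ] [ 0.6646 -0.2188  0.47  ] 0.40628038011708384 -3.0323516304384843
beam 0.5 [0.6782 0.1801 0.5   ] [ 0.6574 -0.2114  0.5   ] 0.39202596111016164 -3.0323516304384825
base [0.7661 0.2111 0.012 ] [0.6705 0.2123 0.012 ] [0.6701 0.2065 0.012 ] [ 0.6481 -0.2369  0.012 ]
jar [ 0.5724 -0.4179  0.09  ]
tin [ 0.4461 -0.374   0.09  ]
sand [ 0.4981 -0.1035  0.035 ]
sand2 [ 0.3957 -0.0555  0.035 ]
sand3 [ 0.479  -0.1524  0.035 ]
wr [0.5141 0.0893 0.    ]
```

Guard yaw is about -3.3°, with lip_edge at about (0.639,-0.014,0.09) and the knob at (0.575,-0.249,0.186). The stop and bolt positions this predicts match the measured knob within 2 mm. I'll move to free space with the fingers shut.

```bash
python3 -m handwheel '[{"translation":[0.0218,-0.0214,-0.014],"angular":[0,0,0],"hand":1},{"translation":[0.0218,-0.0214,-0.014],"angular":[0,0,0],"hand":1},{"translation":[0.0218,-0.0214,-0.014],"angular":[0,0,0],"hand":1},{"translation":[0.0218,-0.0214,-0.014],"angular":[0,0,0],"hand":1},{"translation":[0.0218,-0.0214,-0.014],"angular":[0,0,0],"hand":1},{"translation":[0.0218,-0.0214,-0.014],"angular":[0,0,0],"hand":1},{"translation":[0.0218,-0.0214,-0.014],"angular":[0,0,0],"hand":1},{"translation":[0.0218,-0.0214,-0.014],"angular":[0,0,0],"hand":1},{"translation":[0.0218,-0.0214,-0.014],"angular":[0,0,0],"hand":1},{"translation":[0.0218,-0.0214,-0.014],"angular":[0,0,0],"hand":1}]' 30
cat > st.py <<'E'
from h import *
np.set_printoptions(precision=4,suppress=True)
def st():
    s=manip.get_state();q=s["ee_rot"];M=R.from_quat([q[1],q[2],q[3],q[0]]).as_matrix()
    print("t",round(s["clock"],2),"q",s["qpos"],"p",s["position"],"F",s["contact_force"],"w",s["width"]);print(M);return s,M
if __name__=="__main__": st()
E
python3 st.py; python3 -c "
from rig import manip;print([a for a in dir(manip) if a[0]!='_'])"
```

```text
clock: 0.93
position: [0.299, -0.2961, 0.3477]
ee_rot: [-0.0, 0.993, 0.121, -0.0]
contact_force: [0.9, 0.3, 0.3]
width: -0.0001
gripper_force: 0.0
t 0.93 q [-0.9463 -0.0145  1.514   0.0001  1.6426  0.3811] p [ 0.299  -0.2961  0.3477] F [0.9293 0.3385 0.3179] w -0.0001395610012326195
[[ 0.9705  0.241  -0.0002]
 [ 0.241  -0.9705  0.0004]
 [-0.0001 -0.0005 -1.    ]]
['MotionError', 'camera_info', 'get_image', 'get_state', 'grip_point_offset', 'sign_off']
```

```bash
python3 -m handwheel '[{"translation":[0,0,0],"angular":[2.6,6.5,0],"hand":1},{"translation":[0,0,0],"angular":[2.6,6.5,0],"hand":1},{"translation":[0,0,0],"angular":[2.6,6.5,0],"hand":1}]'; python3 st.py
```

```text
clock: 1.18
position: [0.3016, -0.2954, 0.3488]
ee_rot: [-0.087, 0.975, 0.125, 0.162]
contact_force: [0.3, -0.4, -1.8]
width: 0.0002
gripper_force: 0.0
t 1.18 q [-1.276  -0.0103  1.5695  0.3533  1.6978  0.0654] p [ 0.3016 -0.2954  0.3488] F [ 0.2977 -0.3537 -1.83  ] w 0.00016658295156460735
[[ 0.9163  0.2712  0.2948]
 [ 0.2146 -0.9537  0.2106]
 [ 0.3383 -0.1297 -0.9321]]
```

```bash
cat > kin.py <<'E'
from h import *
from scipy.optimize import least_squares
np.set_printoptions(precision=4,suppress=True)
D=[([-1.448,.2766,1.506,0,1.3607,-.121],[.1387,-.5575,.2065],[-.0009,.9926,.1216,0]),
([-.9463,-.0145,1.514,.0001,1.6426,.3811],[.299,-.2961,.3477],[0,.993,.121,0]),
([-1.276,-.0103,1.5695,.3533,1.6978,.0654],[.3016,-.2954,.3488],[-.087,.975,.125,.162])]
E=lambda s,a:R.from_euler(s,a)
def fk(q,p):
    L1,L2,Lt,h,b,c=p
    A=E('z',q[0]);B=A*E('y',q[1]);C=B*E('y',q[2]);W=C*E('z',q[3])*E('y',q[4]);T=W*E('z',q[5]+p0)
    return A.apply([0,b,h])+B.apply([0,0,L1])+C.apply([c,0,L2])+W.apply([0,0,Lt]),T
p0=np.pi/2
for s in(np.pi/2,-np.pi/2,0,np.pi):
    p0=s; e=[ (fk(q,[0]*6)[1].inv()*R.from_quat([o[1],o[2],o[3],o[0]])).magnitude() for q,_,o in D]
    print(s,e)
    if max(e)<.05: best=s
p0=best
f=least_squares(lambda p:np.concatenate([fk(q,p)[0]-x for q,x,_ in D]),[.44,.46,.27,.15,.07,0]);P=f.x
LO=[-2.89,-.75,.22,-1.18,.11,-2.7];HI=[2.89,2.08,2.7,4.32,2.71,2.7]
def ik(x,Rt,q0):
    r=least_squares(lambda q:np.r_[(fk(q,P)[0]-x)*5,(Rt.inv()*fk(q,P)[1]).as_rotvec()],q0,bounds=(LO,HI));return r.x,r.cost
if __name__=="__main__":
    print("P",P,"res",f.fun)
    for az in(-3.3,20,45):
      a=np.radians(az);z=np.array([np.cos(a),np.sin(a),0]);x=np.array([0,0,1.]);Rt=R.from_matrix(np.c_[x,np.cross(z,x),z])
      for roll in(0,90,-90):
        for X in([.662,-.015,.07],[.662,-.015,.19],[.58,-.285,.186],[.45,-.1,.3]):
          q,c=ik(X,Rt*E('z',np.radians(roll)),[-.8,.5,2,2.8,1.3,.5]);print(az,roll,X,q,"cost",round(c,6))
E
python3 kin.py
```

```text
1.5707963267948966 [9.265053072744024e-05, 0.0010319726314465569, 0.0011824487222592064]
-1.5707963267948966 [3.141590668865365, 3.1406995588560136, 3.1407301563061414]
0 [1.5707943442155161, 1.5716894883361736, 1.5699339931526706]
3.141592653589793 [1.570798313664368, 1.5699032989283064, 1.571658987578894]
P [0.6297 0.4211 0.3886 0.137  0.0694 0.0605] res [ 0.  0. -0. -0. -0. -0. -0. -0.  0.]
-3.3 0 [0.662, -0.015, 0.07] [-0.229   1.2498  2.6455  2.9085  2.3108 -1.7295] cost 0.0
-3.3 0 [0.662, -0.015, 0.19] [-0.229   0.8139  2.6546  2.9608  1.8928 -1.6286] cost 0.0
-3.3 0 [0.58, -0.285, 0.186] [-1.1543  0.7537  2.5141  2.0417  1.6283 -1.6832] cost 0.0
-3.3 0 [0.45, -0.1, 0.3] [-1.5702 -0.0708  2.7     1.4963  1.4514 -1.0498] cost 0.015129
-3.3 90 [0.662, -0.015, 0.07] [-0.229   1.2498  2.6455  2.9085  2.3108 -0.1587] cost 0.0
-3.3 90 [0.662, -0.015, 0.19] [-0.229   0.8139  2.6546  2.9608  1.8928 -0.0578] cost 0.0
-3.3 90 [0.58, -0.285, 0.186] [-1.1543  0.7537  2.5141  2.0417  1.6283 -0.1124] cost 0.0
-3.3 90 [0.45, -0.1, 0.3] [-1.5702 -0.0708  2.7     1.4963  1.4514  0.521 ] cost 0.
[... 1778 characters left out ...]
2, -0.015, 0.07] [-0.7864  0.9689  2.1251  1.5698  1.5708  0.0476] cost 0.0
45 90 [0.662, -0.015, 0.19] [-0.7864  0.7194  2.1292  1.5698  1.5711  0.293 ] cost 0.0
45 90 [0.58, -0.285, 0.186] [-1.1806  0.8079  1.7577  1.2342  1.7821  0.54  ] cost 0.0
45 90 [0.45, -0.1, 0.3] [-1.302   0.4504  2.2287  1.1005  1.793   0.409 ] cost 0.0
45 -90 [0.662, -0.015, 0.07] [-0.7786  1.1185  2.3137  1.7273  1.7074  2.7   ] cost 0.040584
45 -90 [0.662, -0.015, 0.19] [-0.7621  0.9637  2.4202  1.7885  1.8008  2.7   ] cost 0.087212
45 -90 [0.58, -0.285, 0.186] [-1.239   0.9838  2.2395  1.5072  1.7853  2.7   ] cost 0.224715
45 -90 [0.45, -0.1, 0.3] [-0.1079 -0.3291  2.5936  3.3741  0.4295  2.7   ] cost 0.610896
```

```bash
cat > go.py <<'E'
import sys
from kin import *
from st import st
# usage: go.py x y z az tilt  -> tool-frame rotvec (deg) and, after it, tool-frame translation; predicted joints
def tgt(az,ti):
    a,t=np.radians([az,ti]);z=np.array([np.cos(a)*np.cos(t),np.sin(a)*np.cos(t),-np.sin(t)]);y=np.array([np.sin(a),-np.cos(a),0]);return R.from_matrix(np.c_[np.cross(y,z),y,z])
s,M=st();X=np.array([float(v) for v in sys.argv[1:4]]);Rt=tgt(float(sys.argv[4]),float(sys.argv[5]))
rv=np.degrees((R.from_matrix(M).inv()*Rt).as_rotvec());print("rotvec",rv,np.linalg.norm(rv))
d=X-s["position"];print("trans in target axes",Rt.inv().apply(d),"in current",M.T@d,np.linalg.norm(d))
q=s["qpos"]
for k in np.linspace(.1,1,10):
    q,c=ik(s["position"],R.from_matrix(M)*R.from_rotvec(np.radians(rv)*k),q)
    if k in(.5,1): print("mid",q,round(c,5))
    elif c>1e-4: print("bad",k,q,c)
for k in np.linspace(.2,1,5): q,c=ik(s["position"]+d*k,Rt,q);print(q,round(c,5))
E
python3 go.py .50 -.16 .20 30 15 | grep -v "^[0-9-].* \["
```

```text
t 1.18 q [-1.276  -0.0103  1.5695  0.3533  1.6978  0.0654] p [ 0.3016 -0.2954  0.3488] F [ 0.2977 -0.3537 -1.83  ] w 0.00016658295156460735
[[ 0.9163  0.2712  0.2948]
 [ 0.2146 -0.9537  0.2106]
 [ 0.3383 -0.1297 -0.9321]]
rotvec [  5.5864  53.7693 -15.5684] 56.25581887469102
trans in target axes [-0.0818 -0.0181  0.2699] in current [ 0.1605 -0.056   0.2257] 0.282574052264068
mid [-1.619   0.0576  1.7481  0.7071  1.7954 -0.4266] 0.0
mid [-1.7633  0.2747  1.9152  0.8996  1.9457 -0.8497] 0.0
[-1.6879  0.2794  2.0095  0.9323  1.8385 -0.8943] 0.0
[-1.6023  0.2966  2.0947  0.9814  1.7292 -0.9437] 0.0
[-1.5061  0.3277  2.1698  1.0493  1.6208 -1.0015] 0.0
[-1.3995  0.373   2.2331  1.1382  1.5182 -1.0706] 0.0
[-1.2839  0.4318  2.2825  1.2487  1.4286 -1.1516] 0.0
```

```bash
python3 -m handwheel '[{"translation":[0,0,0],"angular":[0.56,5.38,-1.56],"hand":1},{"translation":[0,0,0],"angular":[0.56,5.38,-1.56],"hand":1},{"translation":[0,0,0],"angular":[0.56,5.38,-1.56],"hand":1},{"translation":[0,0,0],"angular":[0.56,5.38,-1.56],"hand":1},{"translation":[0,0,0],"angular":[0.56,5.38,-1.56],"hand":1},{"translation":[0,0,0],"angular":[0.56,5.38,-1.56],"hand":1},{"translation":[0,0,0],"angular":[0.56,5.38,-1.56],"hand":1},{"translation":[0,0,0],"angular":[0.56,5.38,-1.56],"hand":1},{"translation":[0,0,0],"angular":[0.56,5.38,-1.56],"hand":1},{"translation":[0,0,0],"angular":[0.56,5.38,-1.56],"hand":1}]'; python3 go.py .50 -.16 .20 30 15 | grep -v "^[0-9-].* \["
```

```text
clock: 2.02
position: [0.2982, -0.2982, 0.3472]
ee_rot: [-0.155, 0.768, 0.201, 0.588]
contact_force: [0.9, -0.0, -0.0]
width: 0.0002
gripper_force: 0.0
t 2.02 q [-1.7737  0.2761  1.9172  0.8973  1.9437 -0.8507] p [ 0.2982 -0.2982  0.3472] F [ 0.8724 -0.0377 -0.0317] w 0.0001657848917221088
[[ 0.2272  0.4912  0.8409]
 [ 0.1254 -0.871   0.4749]
 [ 0.9657 -0.0025 -0.2595]]
rotvec [ 0.5239  0.0397 -0.2874] 0.5988515343572325
trans in target axes [-0.0791 -0.0188  0.2736] in current [-0.079  -0.0209  0.2735] 0.28546491720067185
mid [-1.7714  0.2784  1.9142  0.8958  1.9459 -0.8526] 0.0
mid [-1.769   0.2806  1.9113  0.8945  1.9482 -0.8545] 0.0
[-1.6932  0.2839  2.0067  0.9277  1.8407 -0.8983] 0.0
[-1.6069  0.2999  2.0929  0.9776  1.731  -0.9467] 0.0
[-1.5095  0.3297  2.1689  1.0464  1.622  -1.0035] 0.0
[-1.4014  0.374   2.2328  1.1365  1.5189 -1.0716] 0.0
[-1.2839  0.4318  2.2825  1.2487  1.4286 -1.1516] 0.0
```

```bash
python3 -m handwheel '[{"translation":[-0.0079,-0.0021,0.0273],"angular":[0.05,0,0],"hand":1},{"translation":[-0.0079,-0.0021,0.0273],"angular":[0,0,0],"hand":1},{"translation":[-0.0079,-0.0021,0.0273],"angular":[0,0,0],"hand":1},{"translation":[-0.0079,-0.0021,0.0273],"angular":[0,0,0],"hand":1},{"translation":[-0.0079,-0.0021,0.0273],"angular":[0,0,0],"hand":1},{"translation":[-0.0079,-0.0021,0.0273],"angular":[0,0,0],"hand":1},{"translation":[-0.0079,-0.0021,0.0273],"angular":[0,0,0],"hand":1},{"translation":[-0.0079,-0.0021,0.0273],"angular":[0,0,0],"hand":1},{"translation":[-0.0079,-0.0021,0.0273],"angular":[0,0,0],"hand":1},{"translation":[-0.0079,-0.0021,0.0273],"angular":[0,0,0],"hand":1}]'; python3 go.py .61 -.083 .09 30 15 | grep -v "^[0-9-].* \["
python3 - <<'E'
from h import *
a=manip.get_image("top");b=manip.get_image("side")
c=np.hstack([cv2.resize(a[90:290,145:345],None,fx=2,fy=2),cv2.resize(b[80:280,150:350],None,fx=2,fy=2)])
cv2.imwrite("pics/hover.png",c[:,:,::-1])
E
```

```text
clock: 2.85
position: [0.4999, -0.1588, 0.1983]
ee_rot: [-0.156, 0.769, 0.201, 0.586]
contact_force: [0.0, -0.8, 1.2]
width: -0.0
gripper_force: 0.0
t 2.85 q [-1.2833  0.4279  2.291   1.2542  1.4191 -1.1501] p [ 0.4999 -0.1588  0.1983] F [ 0.0049 -0.8395  1.1953] w -3.150397560597562e-05
[[ 0.2319  0.4926  0.8388]
 [ 0.1264 -0.8703  0.4761]
 [ 0.9645 -0.0044 -0.264 ]]
rotvec [ 0.4083  0.3094 -0.371 ] 0.6325188665047073
trans in target axes [-0.0702 -0.0106  0.1568] in current [-0.0694 -0.0112  0.1571] 0.17206595441339012
mid [-1.2834  0.4315  2.2887  1.2521  1.4227 -1.1544] 0.0
mid [-1.2832  0.4348  2.2866  1.2502  1.4261 -1.1584] 0.0
[-1.2157  0.4851  2.3116  1.3239  1.3808 -1.2245] 0.0
[-1.1467  0.5389  2.3302  1.4038  1.3454 -1.2925] 0.0
[-1.0768  0.5948  2.3421  1.4875  1.3206 -1.3595] 0.0
[-1.0068  0.6516  2.3468  1.5725  1.306  -1.4224] 0.0
[-0.9372  0.7078  2.3442  1.6565  1.3002 -1.4784] 0.0
```

View pics/hover.png

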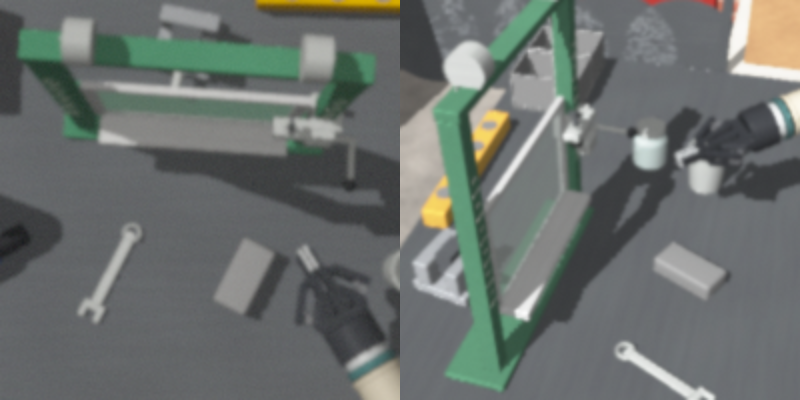

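The gripper is in free space to the right of the sander (tip at crop (305,250)), pointing toward the lip, and nothing has been disturbed. Moving in front of the lip.

```bash
python3 -m handwheel '[{"translation":[-0.0087,-0.0014,0.0196],"angular":[0,0,0],"hand":1},{"translation":[-0.0087,-0.0014,0.0196],"angular":[0,0,0],"hand":1},{"translation":[-0.0087,-0.0014,0.0196],"angular":[0,0,0],"hand":1},{"translation":[-0.0087,-0.0014,0.0196],"angular":[0,0,0],"hand":1},{"translation":[-0.0087,-0.0014,0.0196],"angular":[0,0,0],"hand":1},{"translation":[-0.0087,-0.0014,0.0196],"angular":[0,0,0],"hand":1},{"translation":[-0.0087,-0.0014,0.0196],"angular":[0,0,0],"hand":1},{"translation":[-0.0087,-0.0014,0.0196],"angular":[0,0,0],"hand":1},{"translation":[0,0,0],"angular":[0,0,0],"hand":1}]'; python3 go.py .62 -.077 .05 30 15 | grep -v "^[0-9-].* \["
python3 - <<'E'
from h import *
a=manip.get_image("top");b=manip.get_image("side")
c=np.hstack([cv2.resize(a[120:220,200:300],None,fx=4,fy=4),cv2.resize(b[130:230,180:280],None,fx=4,fy=4)])
cv2.imwrite("pics/front.png",c[:,:,::-1])
E
```

```text
clock: 3.7
position: [0.6098, -0.0826, 0.0891]
ee_rot: [-0.158, 0.769, 0.202, 0.586]
contact_force: [-0.9, -0.6, -0.1]
width: 0.0001
gripper_force: 0.0
t 3.7 q [-0.9348  0.7048  2.3481  1.6627  1.2942 -1.4726] p [ 0.6098 -0.0826  0.0891] F [-0.8714 -0.5855 -0.1373] w 6.845717773883688e-05
[[ 0.2326  0.4948  0.8373]
 [ 0.1253 -0.869   0.4787]
 [ 0.9645 -0.0064 -0.2642]]
rotvec [ 0.233   0.3165 -0.4443] 0.5931742338717019
trans in target axes [-0.0347  0.0002  0.0213] in current [-0.0346  0.0004  0.0215] 0.04074092019819436
mid [-0.936   0.7077  2.3467  1.6602  1.2974 -1.4776] 0.0
mid [-0.9369  0.7104  2.3454  1.6578  1.3005 -1.4823] 0.0
[-0.931   0.7306  2.3461  1.6694  1.302  -1.5039] 0.0
[-0.9251  0.7508  2.3463  1.6809  1.3038 -1.525 ] 0.0
[-0.9191  0.7709  2.3461  1.6923  1.3059 -1.5455] 0.0
[-0.9133  0.7909  2.3455  1.7033  1.3083 -1.5654] 0.0
[-0.9074  0.8107  2.3445  1.7142  1.3109 -1.5847] 0.0
```

View pics/front.png

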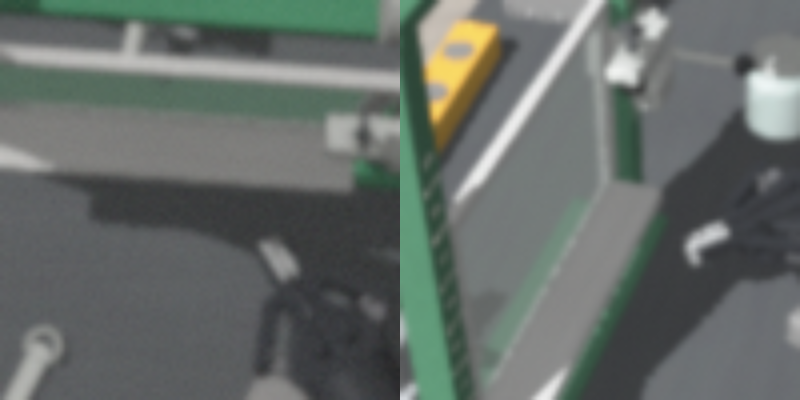

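The fingertip is at top px (266,180), with the lip's front edge at row ~167 ahead of it and clear. I'll check that against the projection of the TCP.

```bash
python3 -m handwheel '[{"translation":[-0.0115,0,0.0071],"angular":[0,0,0],"hand":1},{"translation":[-0.0115,0,0.0071],"angular":[0,0,0],"hand":1},{"translation":[-0.0115,0,0.0071],"angular":[0,0,0],"hand":1}]'; python3 - <<'E'
from h import *
print(proj("top",[.6098,-.0826,.0891]),proj("side",[.6098,-.0826,.0891]))
E
python3 go.py .659 -.054 .047 30 15 | grep -E "^t|trans"
```

```text
clock: 4.05
position: [0.6191, -0.0795, 0.0532]
ee_rot: [-0.155, 0.768, 0.201, 0.587]
contact_force: [-0.2, -0.1, 0.0]
width: 0.0002
gripper_force: 0.0
[262.50265712 174.28673312] [245.20275618 195.12857838]
t 4.05 q [-0.9108  0.8001  2.35    1.7192  1.3071 -1.5778] p [ 0.6191 -0.0795  0.0532] F [-0.2441 -0.0744  0.0288] w 0.0002361807583831025
trans in target axes [ 0.0063 -0.0022  0.0473] in current [ 0.0064 -0.0026  0.0472] 0.047747038062502224
```

```bash
python3 - <<'E'
from h import *
print(proj("top",[.4999,-.1588,.1983]),proj("side",[.4999,-.1588,.1983]), "seen 296.5 214 / 288.5 158")
print(tri((265.5,179.5),(252.5,191)), tri((296.5,214),(288.5,158)))
print(manip.camera_info("top"))
a=manip.get_image("top");b=manip.get_image("side")
c=np.hstack([cv2.resize(a[140:200,230:300],None,fx=5.7,fy=5.7,interpolation=cv2.INTER_CUBIC),cv2.resize(b[165:225,220:290],None,fx=5.7,fy=5.7,interpolation=cv2.INTER_CUBIC)])
cv2.imwrite("pics/front2.png",np.clip(c[:,:,::-1].astype(float)*1.7,0,255))
p=[.6191,-.0795,.0532];t=(proj("top",p)-[230,140])*5.7;s=(proj("side",p)-[220,165])*5.7+[399,0];print(t,s)
E
```

```text
[290.55671617 207.29952219] [282.05565077 161.14541208] seen 296.5 214 / 288.5 158
(array([ 0.58867722, -0.09169839,  0.10489933]), np.float64(0.005167024195999469)) (array([ 0.48072019, -0.17559398,  0.20267368]), np.float64(0.0008700033085951257))
{'camera_matrix': array([[384.95259737,   0.        , 248.66604643],
       [  0.        , 384.95259737, 185.72097693],
       [  0.        ,   0.        ,   1.        ]]), 'k1': -0.08237390722677186, 'eye': array([ 0.46051433, -0.00613721,  1.32506196]), 'orientation': array([-0.02256137,  0.70936284, -0.70328566,  0.04104419])}
[176.21021107 186.90423643] [528.07613902 216.22933279][ WARN:0@0.655] global loadsave.cpp:1063 imwrite_ Unsupported depth image for selected encoder is fallbacked to CV_8U.
```

View pics/front2.png

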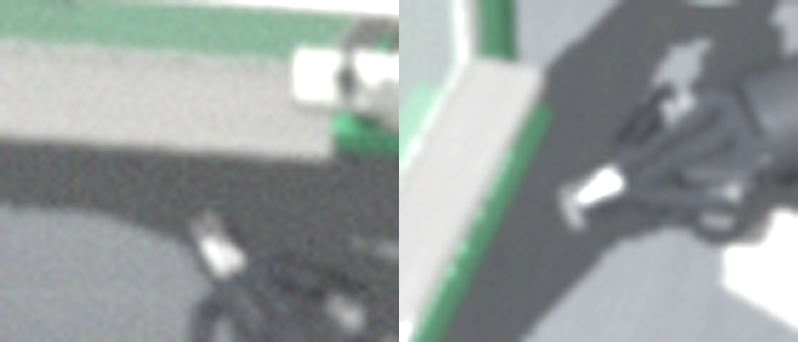

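The visible tip looks ~20 mm short of the TCP along the fingers, so I'll insert deeper under the lip, which is safe either way, and find contact by force.

```bash
python3 -m handwheel '[{"translation":[0.002,0,0.0133],"angular":[0,0,0],"hand":1},{"translation":[0.002,0,0.0133],"angular":[0,0,0],"hand":1},{"translation":[0.002,0,0.0133],"angular":[0,0,0],"hand":1},{"translation":[0.002,0,0.0133],"angular":[0,0,0],"hand":1},{"translation":[0.002,0,0.0133],"angular":[0,0,0],"hand":1},{"translation":[0,0,0],"angular":[0,0,0],"hand":1}]';python3 go.py .677 -.046 .20 30 15 | grep -v "^[0-9-].* \["
```

```text
clock: 4.65
position: [0.678, -0.0446, 0.0463]
ee_rot: [-0.156, 0.768, 0.202, 0.588]
contact_force: [-0.2, 0.0, 0.2]
width: -0.0002
gripper_force: 0.0
t 4.65 q [-0.7447  0.8101  2.2866  1.8679  1.2938 -1.5244] p [ 0.678  -0.0446  0.0463] F [-0.1966  0.0494  0.2108] w -0.000241584575411173
[[ 0.2274  0.4939  0.8393]
 [ 0.1271 -0.8695  0.4772]
 [ 0.9655 -0.0018 -0.2606]]
rotvec [ 0.3624  0.1033 -0.2069] 0.4298488158293349
trans in target axes [ 0.148   0.0007 -0.0413] in current [ 0.148   0.0004 -0.0415] 0.15367772913979172
mid [-0.746   0.811   2.2839  1.8629  1.2944 -1.5235] 0.0
mid [-0.7471  0.8115  2.2814  1.8581  1.2949 -1.5225] 0.0
[-0.7479  0.7376  2.2771  1.8351  1.2736 -1.4439] 0.0
[-0.7487  0.6641  2.2674  1.8087  1.2531 -1.3594] 0.0
[-0.7495  0.5921  2.2527  1.7791  1.2341 -1.27  ] 0.0
[-0.7503  0.5223  2.2331  1.7468  1.2173 -1.1767] 0.0
[-0.7511  0.4556  2.2089  1.7122  1.2032 -1.0807] 0.0
```

```bash
python3 -m handwheel '[{"translation":[0.0019,0,-0.0005],"angular":[0,0,0],"hand":1},{"translation":[0.0019,0,-0.0005],"angular":[0,0,0],"hand":1},{"translation":[0.0019,0,-0.0005],"angular":[0,0,0],"hand":1},{"translation":[0.0019,0,-0.0005],"angular":[0,0,0],"hand":1},{"translation":[0.0019,0,-0.0005],"angular":[0,0,0],"hand":1},{"translation":[0.0019,0,-0.0005],"angular":[0,0,0],"hand":1},{"translation":[0.0019,0,-0.0005],"angular":[0,0,0],"hand":1}]'
python3 -m handwheel '[{"translation":[0.0019,0,-0.0005],"angular":[0,0,0],"hand":1},{"translation":[0.0019,0,-0.0005],"angular":[0,0,0],"hand":1},{"translation":[0.0019,0,-0.0005],"angular":[0,0,0],"hand":1},{"translation":[0.0019,0,-0.0005],"angular":[0,0,0],"hand":1}]'
```

```text
clock: 5.23
position: [0.6771, -0.045, 0.0584]
ee_rot: [-0.156, 0.769, 0.201, 0.587]
contact_force: [-0.8, 0.1, 0.4]
width: -0.0002
gripper_force: 0.0
clock: 5.57
position: [0.6768, -0.0446, 0.0651]
ee_rot: [-0.157, 0.769, 0.201, 0.586]
contact_force: [-1.7, -0.4, -3.5]
width: -0.0007
gripper_force: 0.0
```

```bash
python3 -m handwheel '[{"translation":[0.0019,0,-0.0005],"angular":[0,0,0],"hand":1},{"translation":[0.0019,0,-0.0005],"angular":[0,0,0],"hand":1},{"translation":[0.0019,0,-0.0005],"angular":[0,0,0],"hand":1},{"translation":[0.0019,0,-0.0005],"angular":[0,0,0],"hand":1}]'
python3 -m handwheel '[{"translation":[0.0019,0,-0.0005],"angular":[0,0,0],"hand":1},{"translation":[0.0019,0,-0.0005],"angular":[0,0,0],"hand":1},{"translation":[0.0019,0,-0.0005],"angular":[0,0,0],"hand":1},{"translation":[0.0019,0,-0.0005],"angular":[0,0,0],"hand":1}]'
```

```text
clock: 5.9
position: [0.677, -0.0446, 0.0737]
ee_rot: [-0.157, 0.769, 0.201, 0.586]
contact_force: [-4.5, -1.2, -3.7]
width: 0.0002
gripper_force: 0.0
clock: 6.23
position: [0.6773, -0.0446, 0.0819]
ee_rot: [-0.157, 0.769, 0.201, 0.587]
contact_force: [-4.5, -0.1, -3.9]
width: -0.0001
gripper_force: 0.0
```

```bash
python3 -m handwheel '[{"translation":[0.0026,-0.0005,-0.0017],"angular":[0,0,0],"hand":1},{"translation":[0.0026,-0.0005,-0.0017],"angular":[0,0,0],"hand":1},{"translation":[0.0026,-0.0005,-0.0017],"angular":[0,0,0],"hand":1},{"translation":[0.0026,-0.0005,-0.0017],"angular":[0,0,0],"hand":1},{"translation":[0.0029,0,-0.0008],"angular":[0,0,0],"hand":1},{"translation":[0.0029,0,-0.0008],"angular":[0,0,0],"hand":1}]'
python3 -m handwheel '[{"translation":[0.0029,0,-0.0008],"angular":[0,0,0],"hand":1},{"translation":[0.0029,0,-0.0008],"angular":[0,0,0],"hand":1},{"translation":[0.0029,0,-0.0008],"angular":[0,0,0],"hand":1},{"translation":[0.0029,0,-0.0008],"angular":[0,0,0],"hand":1},{"translation":[0.0029,0,-0.0008],"angular":[0,0,0],"hand":1},{"translation":[0.0029,0,-0.0008],"angular":[0,0,0],"hand":1}]'
```

```text
clock: 6.73
position: [0.6733, -0.0453, 0.0997]
ee_rot: [-0.156, 0.769, 0.201, 0.586]
contact_force: [1.1, 0.6, -3.4]
width: 0.0002
gripper_force: 1.6
clock: 7.23
position: [0.6732, -0.0452, 0.1179]
ee_rot: [-0.156, 0.769, 0.201, 0.587]
contact_force: [1.5, -0.7, -2.6]
width: -0.0001
gripper_force: 1.7
```

```bash
python3 -m handwheel '[{"translation":[0.0029,0,-0.0008],"angular":[0,0,0],"hand":1},{"translation":[0.0029,0,-0.0008],"angular":[0,0,0],"hand":1},{"translation":[0.0029,0,-0.0008],"angular":[0,0,0],"hand":1},{"translation":[0.0029,0,-0.0008],"angular":[0,0,0],"hand":1},{"translation":[0.0029,0,-0.0008],"angular":[0,0,0],"hand":1},{"translation":[0.0029,0,-0.0008],"angular":[0,0,0],"hand":1}]'
python3 -m handwheel '[{"translation":[0.0019,0,-0.0005],"angular":[0,0,0],"hand":1},{"translation":[0.0019,0,-0.0005],"angular":[0,0,0],"hand":1},{"translation":[0.0019,0,-0.0005],"angular":[0,0,0],"hand":1},{"translation":[0.0019,0,-0.0005],"angular":[0,0,0],"hand":1},{"translation":[0.0019,0,-0.0005],"angular":[0,0,0],"hand":1},{"translation":[0.0019,0,-0.0005],"angular":[0,0,0],"hand":1},{"translation":[0.0019,0,-0.0005],"angular":[0,0,0],"hand":1}]'
python3 - <<'E'
from h import *
a=manip.get_image("top");b=manip.get_image("side")
c=np.hstack([cv2.resize(a[120:200,230:330],None,fx=4,fy=4,interpolation=cv2.INTER_CUBIC),cv2.resize(b[110:190,200:300],None,fx=4,fy=4,interpolation=cv2.INTER_CUBIC)])
cv2.imwrite("pics/up1.png",c[:,:,::-1])
E
```

```text
clock: 7.73
position: [0.6731, -0.0452, 0.136]
ee_rot: [-0.157, 0.769, 0.201, 0.587]
contact_force: [1.8, 0.4, -3.6]
width: -0.0001
gripper_force: 1.7
clock: 8.32
position: [0.6732, -0.0451, 0.1495]
ee_rot: [-0.157, 0.769, 0.201, 0.587]
contact_force: [1.2, -1.0, -3.7]
width: 0.0002
gripper_force: 1.8
```

View pics/up1.png

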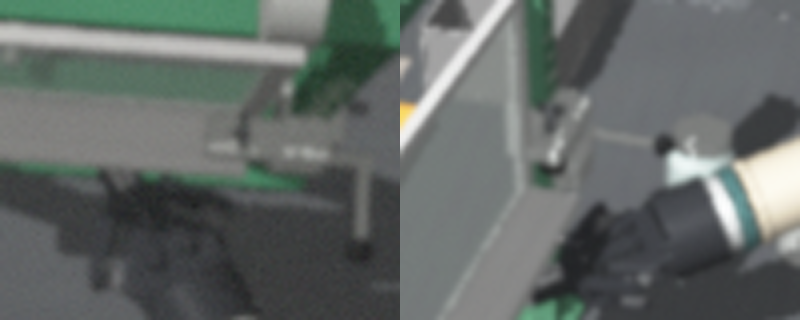

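The lip has risen with the fingers under it at (150,180). The knob at (358,248) and the housing are well clear of the hand. Continuing slowly.

```bash
python3 -m handwheel '[{"translation":[0.00145,0,-0.0004],"angular":[0,0,0],"hand":1},{"translation":[0.00145,0,-0.0004],"angular":[0,0,0],"hand":1},{"translation":[0.00145,0,-0.0004],"angular":[0,0,0],"hand":1},{"translation":[0.00145,0,-0.0004],"angular":[0,0,0],"hand":1},{"translation":[0.00145,0,-0.0004],"angular":[0,0,0],"hand":1},{"translation":[0.00145,0,-0.0004],"angular":[0,0,0],"hand":1}]'
python3 -m handwheel '[{"translation":[0.001,0,-0.0003],"angular":[0,0,0],"hand":1},{"translation":[0.001,0,-0.0003],"angular":[0,0,0],"hand":1},{"translation":[0.001,0,-0.0003],"angular":[0,0,0],"hand":1},{"translation":[0.001,0,-0.0003],"angular":[0,0,0],"hand":1}]'
```

```text
clock: 8.92
position: [0.6732, -0.0451, 0.1586]
ee_rot: [-0.157, 0.769, 0.201, 0.587]
contact_force: [0.0, -0.0, -3.1]
width: -0.0002
gripper_force: 1.8
clock: 9.25
position: [0.6731, -0.0452, 0.1627]
ee_rot: [-0.157, 0.769, 0.201, 0.587]
contact_force: [0.5, 0.8, -4.1]
width: 0.0003
gripper_force: 1.7
```

```bash
cat > ok.py <<'E'
import sys,time
from rig import manip
s=manip.get_state();f=s["contact_force"];print(round(s["position"][2],4),f.round(1));sys.exit(f[2]<-float(sys.argv[1]))
E
python3 -m handwheel '[{"translation":[0.001,0,-0.0003],"angular":[0,0,0],"hand":1},{"translation":[0.001,0,-0.0003],"angular":[0,0,0],"hand":1},{"translation":[0,0,0],"angular":[0,0,0],"hand":1}]' >/dev/null; python3 ok.py 6.5 &&
python3 -m handwheel '[{"translation":[0.0007,0,-0.0002],"angular":[0,0,0],"hand":1},{"translation":[0,0,0],"angular":[0,0,0],"hand":1}]' >/dev/null && python3 ok.py 6.5 &&
python3 -m handwheel '[{"translation":[0.0007,0,-0.0002],"angular":[0,0,0],"hand":1},{"translation":[0,0,0],"angular":[0,0,0],"hand":1}]' >/dev/null && python3 ok.py 6.5 &&
python3 -m handwheel '[{"translation":[0.0007,0,-0.0002],"angular":[0,0,0],"hand":1},{"translation":[0,0,0],"angular":[0,0,0],"hand":1}]' >/dev/null && python3 ok.py 6.5 &&
python3 -m handwheel '[{"translation":[0.0007,0,-0.0002],"angular":[0,0,0],"hand":1},{"translation":[0,0,0],"angular":[0,0,0],"hand":1}]' >/dev/null && python3 ok.py 6.5 &&
python3 -m handwheel '[{"translation":[0.0007,0,-0.0002],"angular":[0,0,0],"hand":1},{"translation":[0,0,0],"angular":[0,0,0],"hand":1}]' >/dev/null && python3 ok.py 6.5 &&
python3 -m handwheel '[{"translation":[0.0007,0,-0.0002],"angular":[0,0,0],"hand":1},{"translation":[0,0,0],"angular":[0,0,0],"hand":1}]' >/dev/null && python3 ok.py 6.5
```

```text
0.1651 [ 0.2  0.  -3.1]False
```

```bash
sed -i 's/sys.exit(\(.*\))$/sys.exit(int(\1))/' ok.py
python3 -m handwheel '[{"translation":[0.0007,0,-0.0002],"angular":[0,0,0],"hand":1},{"translation":[0,0,0],"angular":[0,0,0],"hand":1}]' >/dev/null && python3 ok.py 6.5 &&
python3 -m handwheel '[{"translation":[0.0007,0,-0.0002],"angular":[0,0,0],"hand":1},{"translation":[0,0,0],"angular":[0,0,0],"hand":1}]' >/dev/null && python3 ok.py 6.5 &&
python3 -m handwheel '[{"translation":[0.0007,0,-0.0002],"angular":[0,0,0],"hand":1},{"translation":[0,0,0],"angular":[0,0,0],"hand":1}]' >/dev/null && python3 ok.py 6.5 &&
python3 -m handwheel '[{"translation":[0.0007,0,-0.0002],"angular":[0,0,0],"hand":1},{"translation":[0,0,0],"angular":[0,0,0],"hand":1}]' >/dev/null && python3 ok.py 6.5 &&
python3 -m handwheel '[{"translation":[0.0007,0,-0.0002],"angular":[0,0,0],"hand":1},{"translation":[0,0,0],"angular":[0,0,0],"hand":1}]' >/dev/null && python3 ok.py 6.5 &&
python3 -m handwheel '[{"translation":[0.0007,0,-0.0002],"angular":[0,0,0],"hand":1},{"translation":[0,0,0],"angular":[0,0,0],"hand":1}]' >/dev/null && python3 ok.py 6.5 &&
python3 -m handwheel '[{"translation":[0.0007,0,-0.0002],"angular":[0,0,0],"hand":1},{"translation":[0,0,0],"angular":[0,0,0],"hand":1}]' >/dev/null && python3 ok.py 6.5 &&
python3 -m handwheel '[{"translation":[0.0007,0,-0.0002],"angular":[0,0,0],"hand":1},{"translation":[0,0,0],"angular":[0,0,0],"hand":1}]' >/dev/null && python3 ok.py 6.5
```

```text
0.1656 [ 0.7  0.5 -3.7]
0.1663 [ 0.3  0.7 -3.2]
0.167 [ 0.1  0.5 -3.7]
0.1678 [-0.3  1.  -3.6]
0.1685 [ 0.9  1.3 -3.2]
0.1692 [ 0.9  0.7 -3.6]
0.17 [ 0.7  0.8 -3.2]
0.1707 [ 0.6  1.7 -2.8]
```

```bash
python3 -m handwheel '[{"translation":[0.0007,0,-0.0002],"angular":[0,0,0],"hand":1},{"translation":[0,0,0],"angular":[0,0,0],"hand":1}]' >/dev/null && python3 ok.py 6.5 &&
python3 -m handwheel '[{"translation":[0.0007,0,-0.0002],"angular":[0,0,0],"hand":1},{"translation":[0,0,0],"angular":[0,0,0],"hand":1}]' >/dev/null && python3 ok.py 6.5 &&
python3 -m handwheel '[{"translation":[0.0007,0,-0.0002],"angular":[0,0,0],"hand":1},{"translation":[0,0,0],"angular":[0,0,0],"hand":1}]' >/dev/null && python3 ok.py 6.5 &&
python3 -m handwheel '[{"translation":[0.0007,0,-0.0002],"angular":[0,0,0],"hand":1},{"translation":[0,0,0],"angular":[0,0,0],"hand":1}]' >/dev/null && python3 ok.py 6.5 &&
python3 -m handwheel '[{"translation":[0.0007,0,-0.0002],"angular":[0,0,0],"hand":1},{"translation":[0,0,0],"angular":[0,0,0],"hand":1}]' >/dev/null && python3 ok.py 6.5 &&
python3 -m handwheel '[{"translation":[0.0007,0,-0.0002],"angular":[0,0,0],"hand":1},{"translation":[0,0,0],"angular":[0,0,0],"hand":1}]' >/dev/null && python3 ok.py 6.5 &&
python3 -m handwheel '[{"translation":[0.0007,0,-0.0002],"angular":[0,0,0],"hand":1},{"translation":[0,0,0],"angular":[0,0,0],"hand":1}]' >/dev/null && python3 ok.py 6.5 &&
python3 -m handwheel '[{"translation":[0.0007,0,-0.0002],"angular":[0,0,0],"hand":1},{"translation":[0,0,0],"angular":[0,0,0],"hand":1}]' >/dev/null && python3 ok.py 6.5 &&
python3 -m handwheel '[{"translation":[0.0007,0,-0.0002],"angular":[0,0,0],"hand":1},{"translation":[0,0,0],"angular":[0,0,0],"hand":1}]' >/dev/null && python3 ok.py 6.5 &&
python3 -m handwheel '[{"translation":[0.0007,0,-0.0002],"angular":[0,0,0],"hand":1},{"translation":[0,0,0],"angular":[0,0,0],"hand":1}]' >/dev/null && python3 ok.py 6.5 &&
python3 -m handwheel '[{"translation":[0.0007,0,-0.0002],"angular":[0,0,0],"hand":1},{"translation":[0,0,0],"angular":[0,0,0],"hand":1}]' >/dev/null && python3 ok.py 6.5 &&
python3 -m handwheel '[{"translation":[0.0007,0,-0.0002],"angular":[0,0,0],"hand":1},{"translation":[0,0,0],"angular":[0,0,0],"hand":1}]' >/dev/null && python3 ok.py 6.5
```

```text
0.1714 [-0.1  0.1 -3.2]
0.1721 [ 0.1  1.2 -3.4]
0.1729 [ 0.2  0.9 -4.3]
0.1736 [ 0.4  2.  -2.8]
0.1744 [ 0.5  2.3 -4.2]
0.1751 [ 0.7  1.2 -3.9]
0.1758 [ 1.   1.6 -3.4]
0.1765 [ 0.6  1.7 -3.6]
0.1772 [ 0.2  1.6 -2.5]
0.178 [ 0.4  2.  -4.6]
0.1787 [ 0.2  1.9 -2.8]
0.1794 [ 0.2  1.7 -3.7]
```

```bash
python3 -m handwheel '[{"translation":[0.0006,0,-0.00016],"angular":[0,0,0],"hand":1},{"translation":[0,0,0],"angular":[0,0,0],"hand":1}]' >/dev/null && python3 ok.py 6 &&
python3 -m handwheel '[{"translation":[0.0006,0,-0.00016],"angular":[0,0,0],"hand":1},{"translation":[0,0,0],"angular":[0,0,0],"hand":1}]' >/dev/null && python3 ok.py 6 &&
python3 -m handwheel '[{"translation":[0.0006,0,-0.00016],"angular":[0,0,0],"hand":1},{"translation":[0,0,0],"angular":[0,0,0],"hand":1}]' >/dev/null && python3 ok.py 6 &&
python3 -m handwheel '[{"translation":[0.0006,0,-0.00016],"angular":[0,0,0],"hand":1},{"translation":[0,0,0],"angular":[0,0,0],"hand":1}]' >/dev/null && python3 ok.py 6 &&
python3 -m handwheel '[{"translation":[0.0006,0,-0.00016],"angular":[0,0,0],"hand":1},{"translation":[0,0,0],"angular":[0,0,0],"hand":1}]' >/dev/null && python3 ok.py 6 &&
python3 -m handwheel '[{"translation":[0.0006,0,-0.00016],"angular":[0,0,0],"hand":1},{"translation":[0,0,0],"angular":[0,0,0],"hand":1}]' >/dev/null && python3 ok.py 6 &&
python3 -m handwheel '[{"translation":[0.0006,0,-0.00016],"angular":[0,0,0],"hand":1},{"translation":[0,0,0],"angular":[0,0,0],"hand":1}]' >/dev/null && python3 ok.py 6 &&
python3 -m handwheel '[{"translation":[0.0006,0,-0.00016],"angular":[0,0,0],"hand":1},{"translation":[0,0,0],"angular":[0,0,0],"hand":1}]' >/dev/null && python3 ok.py 6 &&
python3 -m handwheel '[{"translation":[0.0006,0,-0.00016],"angular":[0,0,0],"hand":1},{"translation":[0,0,0],"angular":[0,0,0],"hand":1}]' >/dev/null && python3 ok.py 6 &&
python3 -m handwheel '[{"translation":[0.0006,0,-0.00016],"angular":[0,0,0],"hand":1},{"translation":[0,0,0],"angular":[0,0,0],"hand":1}]' >/dev/null && python3 ok.py 6
```

```text
0.18 [ 0.6  1.4 -3.1]
0.1806 [ 0.6  1.8 -3.8]
0.1813 [ 0.3  2.  -3.2]
0.1819 [ 1.2  1.5 -4.1]
0.1825 [-0.   2.3 -2.7]
0.1831 [ 0.9  2.2 -4.2]
0.1837 [ 0.7  1.9 -4.6]
0.1837 [ 1.7  1.6 -5.4]
0.1839 [ 1.9  3.4 -7.5]
```

Contact is felt at z≈0.1837. Pressing a touch more and holding.

```bash
python3 -m handwheel '[{"translation":[0.0004,0,-0.0001],"angular":[0,0,0],"hand":1},{"translation":[0,0,0],"angular":[0,0,0],"hand":1}]' >/dev/null && python3 ok.py 11 &&
python3 -m handwheel '[{"translation":[0.0002,0,-0.00005],"angular":[0,0,0],"hand":1},{"translation":[0,0,0],"angular":[0,0,0],"hand":1},{"translation":[0,0,0],"angular":[0,0,0],"hand":1}]' >/dev/null && python3 ok.py 11; python3 -m handwheel '[{"translation":[0,0,0],"angular":[0,0,0],"hand":1},{"translation":[0,0,0],"angular":[0,0,0],"hand":1},{"translation":[0,0,0],"angular":[0,0,0],"hand":1}]' >/dev/null ; python3 ok.py 11
```

```text
0.184 [ 1.2  1.9 -9.9]
0.1841 [  3.1   3.  -13.9]
0.1843 [  3.1   3.1 -17. ]
```

```bash
python3 -m handwheel '[{"translation":[-0.0012,0,0.0003],"angular":[0,0,0],"hand":1}]' >/dev/null ; python3 ok.py 11;python3 -m handwheel '[{"translation":[-0.002,0,0.0005],"angular":[0,0,0],"hand":1},{"translation":[-0.004,0,0.001],"angular":[0,0,0],"hand":1},{"translation":[-0.004,0,0.001],"angular":[0,0,0],"hand":1},{"translation":[0,0,0],"angular":[0,0,0],"hand":1}]' >/dev/null ; python3 ok.py 11
```

```text
0.1842 [ -0.9   2.3 -10.6]
0.1762 [0.2 0.5 0.4]
```

The window stayed put as I backed off. Retracting along the tool axis.

```bash
python3 -m handwheel '[{"translation":[0,0,-0.02],"angular":[0,0,0],"hand":1},{"translation":[0,0,-0.03],"angular":[0,0,0],"hand":1},{"translation":[0,0,-0.03],"angular":[0,0,0],"hand":1},{"translation":[0,0,-0.03],"angular":[0,0,0],"hand":1},{"translation":[0,0,-0.03],"angular":[0,0,0],"hand":1},{"translation":[0,0,-0.03],"angular":[0,0,0],"hand":1},{"translation":[0,0,-0.02],"angular":[0,0,0],"hand":1},{"translation":[0,0,0],"angular":[0,0,0],"hand":1}]'; python3 go.py .50 -.30 .24 10 15 | grep -v "^[0-9-].* \["
python3 - <<'E'
from h import *
a=manip.get_image("top");b=manip.get_image("side")
c=np.hstack([cv2.resize(a[110:210,190:330],None,fx=2.85,fy=2.85,interpolation=cv2.INTER_CUBIC),cv2.resize(b[80:220,180:320],None,fx=2.85,fy=2.85,interpolation=cv2.INTER_CUBIC)[:285]])
cv2.imwrite("pics/up2.png",c[:,:,::-1])
E
```

```text
clock: 16.08
position: [0.513, -0.1399, 0.2264]
ee_rot: [-0.153, 0.768, 0.2, 0.589]
contact_force: [-0.0, -0.5, -0.7]
width: 0.0002
gripper_force: 0.0
t 16.08 q [-1.2367  0.3567  2.2915  1.2919  1.4214 -1.08  ] p [ 0.513  -0.1399  0.2264] F [-0.0081 -0.4843 -0.7481] w 0.00015935082927994628
[[ 0.2267  0.4885  0.8426]
 [ 0.1273 -0.8725  0.4717]
 [ 0.9656  0.0003 -0.26  ]]
rotvec [-18.5813   0.0668   5.0093] 19.244777388536413
trans in target axes [ 0.0027  0.1554 -0.0427] in current [-0.0102  0.1334 -0.09  ] 0.16121202222788628
mid [-1.2563  0.3059  2.4252  1.4388  1.3417 -1.149 ] 0.0
mid [-1.2418  0.2616  2.554   1.6314  1.2737 -1.2335] 0.0
[-1.2895  0.2713  2.4949  1.5717  1.2885 -1.1815] 0.0
[-1.328   0.2849  2.4343  1.5231  1.3046 -1.133 ] 0.0
[-1.3595  0.3015  2.3723  1.4829  1.3212 -1.0871] 0.0
[-1.3858  0.3205  2.3091  1.4493  1.3381 -1.0433] 0.0
[-1.4079  0.3415  2.2448  1.4208  1.3551 -1.0008] 0.0
```

View pics/up2.png

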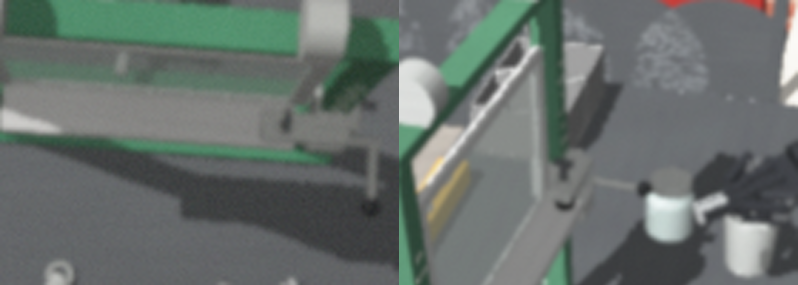

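The window stands up at the stop arm, and the knob is still drawn (left crop (370,207), right crop (643,188)). Moving to the knob's free side.

```bash
python3 -m handwheel '[{"translation":[-0.0017,0.0222,-0.015],"angular":[0,0,0],"hand":1},{"translation":[-0.0017,0.0222,-0.015],"angular":[0,0,0],"hand":1},{"translation":[-0.0017,0.0222,-0.015],"angular":[0,0,0],"hand":1},{"translation":[-0.0017,0.0222,-0.015],"angular":[0,0,0],"hand":1},{"translation":[-0.0017,0.0222,-0.015],"angular":[0,0,0],"hand":1},{"translation":[-0.0017,0.0222,-0.015],"angular":[0,0,0],"hand":1},{"translation":[0,0,0],"angular":[-4.65,0,1.25],"hand":1},{"translation":[0,0,0],"angular":[-4.65,0,1.25],"hand":1},{"translation":[0,0,0],"angular":[-4.65,0,1.25],"hand":1},{"translation":[0,0,0],"angular":[-4.65,0,1.25],"hand":1}]'; python3 go.py .60 -.296 .179 10 15 | grep -v "^[0-9-].* \["
```

```text
clock: 17.02
position: [0.502, -0.2959, 0.2374]
ee_rot: [-0.055, 0.792, 0.069, 0.605]
contact_force: [-0.3, 0.2, -0.3]
width: -0.0002
gripper_force: 0.0
t 17.02 q [-1.3996  0.3419  2.2503  1.4243  1.3484 -1.002 ] p [ 0.502  -0.2959  0.2374] F [-0.2872  0.1788 -0.2874] w -0.0002032128868795978
[[ 0.259   0.1758  0.9497]
 [ 0.0426 -0.9844  0.1706]
 [ 0.9649 -0.0037 -0.2625]]
rotvec [-0.174   0.2171 -0.175 ] 0.32869258452404315
trans in target axes [-0.0314  0.0172  0.1083] in current [-0.031   0.0176  0.1084] 0.11406616588680965
mid [-1.4003  0.3431  2.2524  1.4268  1.3491 -1.0074] 0.0
mid [-1.4008  0.3441  2.2545  1.4294  1.3497 -1.0126] 0.0
[-1.3505  0.3758  2.2516  1.479   1.3211 -1.0391] 0.0
[-1.3017  0.408   2.2459  1.5285  1.296  -1.0648] 0.0
[-1.2546  0.4403  2.2375  1.5773  1.274  -1.0892] 0.0
[-1.2093  0.4725  2.2263  1.6249  1.2548 -1.1119] 0.0
[-1.1657  0.5045  2.2125  1.6709  1.2379 -1.1326] 0.0
```

```bash
python3 -m handwheel '[{"translation":[-0.0052,0.0029,0.0181],"angular":[0,0,0],"hand":1},{"translation":[-0.0052,0.0029,0.0181],"angular":[0,0,0],"hand":1},{"translation":[-0.0052,0.0029,0.0181],"angular":[0,0,0],"hand":1},{"translation":[-0.0052,0.0029,0.0181],"angular":[0,0,0],"hand":1},{"translation":[-0.0052,0.0029,0.0181],"angular":[0,0,0],"hand":1},{"translation":[-0.0052,0.0029,0.0181],"angular":[0,0,0],"hand":1},{"translation":[0,0,0],"angular":[0,0,0],"hand":1}]'
python3 - <<'E'
from h import *
a=manip.get_image("top");b=manip.get_image("side")
c=np.hstack([cv2.resize(a[140:220,270:370],None,fx=4,fy=4,interpolation=cv2.INTER_CUBIC),cv2.resize(b[110:190,220:320],None,fx=4,fy=4,interpolation=cv2.INTER_CUBIC)])
cv2.imwrite("pics/knob.png",np.clip(c[:,:,::-1].astype(float)*1.5,0,255).astype(np.uint8))
E
```

```text
clock: 17.6
position: [0.6018, -0.294, 0.177]
ee_rot: [-0.057, 0.792, 0.071, 0.604]
contact_force: [-0.8, 0.3, -0.2]
width: -0.0003
gripper_force: 0.0
```

View pics/knob.png

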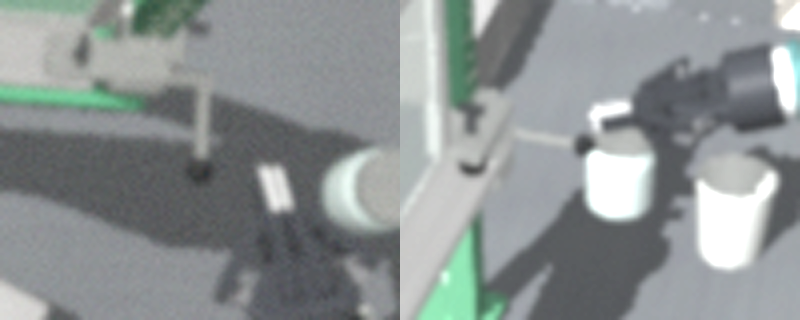

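The finger tip is at top crop (270,165) and the knob at (198,170), so the finger barely overlaps the knob in x. I'll go 12 mm deeper and check the tip height by triangulation.

```bash
python3 -m handwheel '[{"translation":[0.0025,0.002,0.0115],"angular":[0,0,0],"hand":1},{"translation":[0,0,0],"angular":[0,0,0],"hand":1}]'
python3 - <<'E'
from h import *
print(tri((270+270/4,140+167/4),(220+200/4,110+112/4)),tri((270+199/4,140+170/4),(220+185/4,110+144/4)),proj("side",[.581,-.298,.183]),proj("top",[.581,-.298,.183]))
E
```

```text
clock: 17.87
position: [0.6119, -0.2955, 0.1785]
ee_rot: [-0.056, 0.791, 0.071, 0.605]
contact_force: [0.0, -0.8, -0.2]
width: 0.0002
gripper_force: 0.0
(array([ 0.57474611, -0.30248557,  0.18828128]), np.float64(0.006178659399026822)) (array([ 0.57437829, -0.24821265,  0.18840046]), np.float64(0.0012183541863644068)) [267.22603609 139.5575851 ] [335.71412592 180.85859842]
```

```bash
sed 's/\[2\],4),f.round(1)/[:],4) if 0 else s["position"].round(4),f.round(1)/; s/f\[2\]<-/f[1]<-/' ok.py > oky.py; sed -i 's/round(s\["position"\]\[:\],4) if 0 else //' oky.py; sed -i 's/print(.*);sys/print(s["position"].round(4),f.round(1));sys/' oky.py
python3 -m handwheel '[{"translation":[0.0003,-0.0049,0.0011],"angular":[0,0,0],"hand":1},{"translation":[0.0003,-0.0049,0.0011],"angular":[0,0,0],"hand":1},{"translation":[0.0003,-0.0049,0.0011],"angular":[0,0,0],"hand":1},{"translation":[0.0001,-0.002,0.0005],"angular":[0,0,0],"hand":1}]' >/dev/null; python3 oky.py 3 &&
python3 -m handwheel '[{"translation":[0.0001,-0.002,0.0005],"angular":[0,0,0],"hand":1},{"translation":[0.0001,-0.002,0.0005],"angular":[0,0,0],"hand":1}]' >/dev/null; python3 oky.py 7 &&
python3 -m handwheel '[{"translation":[0.0001,-0.002,0.0005],"angular":[0,0,0],"hand":1},{"translation":[0.0001,-0.002,0.0005],"angular":[0,0,0],"hand":1}]' >/dev/null; python3 oky.py 7 &&
python3 -m handwheel '[{"translation":[0.0001,-0.002,0.0005],"angular":[0,0,0],"hand":1},{"translation":[0.0001,-0.002,0.0005],"angular":[0,0,0],"hand":1}]' >/dev/null; python3 oky.py 7 &&
python3 -m handwheel '[{"translation":[0.0001,-0.002,0.0005],"angular":[0,0,0],"hand":1},{"translation":[0.0001,-0.002,0.0005],"angular":[0,0,0],"hand":1}]' >/dev/null; python3 oky.py 7
```

```text
[ 0.6115 -0.2773  0.1778] [ 0.   1.7 -0.4]
[ 0.6122 -0.2744  0.1777] [0.5 0.4 0.1]
[ 0.6126 -0.2704  0.1776] [-0.5 -0.9  0.2]
[ 0.613  -0.2662  0.1774] [-0.9  0.7  0.2]
[ 0.6133 -0.2621  0.1774] [-0.6 -2.1  0.9]
```

```bash
python3 -m handwheel '[{"translation":[0.0001,-0.002,0.0005],"angular":[0,0,0],"hand":1},{"translation":[0.0001,-0.002,0.0005],"angular":[0,0,0],"hand":1}]' >/dev/null; python3 oky.py 7 &&
python3 -m handwheel '[{"translation":[0.0001,-0.002,0.0005],"angular":[0,0,0],"hand":1},{"translation":[0.0001,-0.002,0.0005],"angular":[0,0,0],"hand":1}]' >/dev/null && python3 oky.py 7 &&
python3 -m handwheel '[{"translation":[0.0001,-0.002,0.0005],"angular":[0,0,0],"hand":1},{"translation":[0.0001,-0.002,0.0005],"angular":[0,0,0],"hand":1}]' >/dev/null && python3 oky.py 7 &&
python3 -m handwheel '[{"translation":[0.0001,-0.002,0.0005],"angular":[0,0,0],"hand":1},{"translation":[0.0001,-0.002,0.0005],"angular":[0,0,0],"hand":1}]' >/dev/null && python3 oky.py 7 &&
python3 -m handwheel '[{"translation":[0.0001,-0.001,0.0002],"angular":[0,0,0],"hand":1},{"translation":[0.0001,-0.001,0.0002],"angular":[0,0,0],"hand":1}]' >/dev/null && python3 oky.py 7 &&
python3 -m handwheel '[{"translation":[0.0001,-0.001,0.0002],"angular":[0,0,0],"hand":1},{"translation":[0.0001,-0.001,0.0002],"angular":[0,0,0],"hand":1}]' >/dev/null && python3 oky.py 7
```

```text
[ 0.6137 -0.2592  0.1774] [-2.  -2.3 -0.4]
[ 0.6139 -0.2546  0.1774] [-0.9 -3.2 -0.3]
[ 0.6142 -0.25    0.1773] [-1.  -3.   0.5]
[ 0.6145 -0.2456  0.1774] [-1.2 -3.1 -0.7]
[ 0.6145 -0.2435  0.1773] [-0.6 -2.9  0.6]
[ 0.6146 -0.2417  0.1773] [-0.2 -4.   0.1]
```

Steady ~3 N, so the bolt is sliding. Continuing in small steps to its end.

```bash
python3 -m handwheel '[{"translation":[0,-0.0007,0.0002],"angular":[0,0,0],"hand":1},{"translation":[0,0,0],"angular":[0,0,0],"hand":1}]' >/dev/null; python3 oky.py 6 &&
python3 -m handwheel '[{"translation":[0,-0.0007,0.0002],"angular":[0,0,0],"hand":1},{"translation":[0,0,0],"angular":[0,0,0],"hand":1}]' >/dev/null && python3 oky.py 6 &&
python3 -m handwheel '[{"translation":[0,-0.0007,0.0002],"angular":[0,0,0],"hand":1},{"translation":[0,0,0],"angular":[0,0,0],"hand":1}]' >/dev/null && python3 oky.py 6 &&
python3 -m handwheel '[{"translation":[0,-0.0007,0.0002],"angular":[0,0,0],"hand":1},{"translation":[0,0,0],"angular":[0,0,0],"hand":1}]' >/dev/null && python3 oky.py 6 &&
python3 -m handwheel '[{"translation":[0,-0.0007,0.0002],"angular":[0,0,0],"hand":1},{"translation":[0,0,0],"angular":[0,0,0],"hand":1}]' >/dev/null && python3 oky.py 6 &&
python3 -m handwheel '[{"translation":[0,-0.0007,0.0002],"angular":[0,0,0],"hand":1},{"translation":[0,0,0],"angular":[0,0,0],"hand":1}]' >/dev/null && python3 oky.py 6 &&
python3 -m handwheel '[{"translation":[0,-0.0007,0.0002],"angular":[0,0,0],"hand":1},{"translation":[0,0,0],"angular":[0,0,0],"hand":1}]' >/dev/null && python3 oky.py 6 &&
python3 -m handwheel '[{"translation":[0,-0.0007,0.0002],"angular":[0,0,0],"hand":1},{"translation":[0,0,0],"angular":[0,0,0],"hand":1}]' >/dev/null && python3 oky.py 6 &&
python3 -m handwheel '[{"translation":[0,-0.0007,0.0002],"angular":[0,0,0],"hand":1},{"translation":[0,0,0],"angular":[0,0,0],"hand":1}]' >/dev/null && python3 oky.py 6 &&
python3 -m handwheel '[{"translation":[0,-0.0007,0.0002],"angular":[0,0,0],"hand":1},{"translation":[0,0,0],"angular":[0,0,0],"hand":1}]' >/dev/null && python3 oky.py 6
```

```text
[ 0.6146 -0.2407  0.1773] [ 0.3 -2.6 -0.1]
[ 0.6147 -0.2401  0.1773] [-1.1 -2.5 -0. ]
[ 0.6147 -0.2393  0.1773] [-0.5 -1.9  0.5]
[ 0.6148 -0.2386  0.1773] [-1.1 -3.3  0.9]
[ 0.6149 -0.2379  0.1773] [-1.  -2.4  0.9]
[ 0.6149 -0.2371  0.1772] [-0.1 -2.6  1.9]
[ 0.615  -0.2364  0.1771] [-1.3 -2.3  1.6]
[ 0.6151 -0.2357  0.177 ] [-1.2 -2.2  1. ]
[ 0.6151 -0.235   0.177 ] [-0.5 -3.2  1.1]
[ 0.6152 -0.2346  0.1769] [-1.  -3.8  1.6]
```

```bash
python3 -m handwheel '[{"translation":[0,-0.0005,0.0001],"angular":[0,0,0],"hand":1},{"translation":[0,0,0],"angular":[0,0,0],"hand":1}]' >/dev/null; python3 oky.py 6.5 &&
python3 -m handwheel '[{"translation":[0,-0.0005,0.0001],"angular":[0,0,0],"hand":1},{"translation":[0,0,0],"angular":[0,0,0],"hand":1}]' >/dev/null && python3 oky.py 6.5 &&
python3 -m handwheel '[{"translation":[0,-0.0005,0.0001],"angular":[0,0,0],"hand":1},{"translation":[0,0,0],"angular":[0,0,0],"hand":1}]' >/dev/null && python3 oky.py 6.5 &&
python3 -m handwheel '[{"translation":[0,-0.0005,0.0001],"angular":[0,0,0],"hand":1},{"translation":[0,0,0],"angular":[0,0,0],"hand":1}]' >/dev/null && python3 oky.py 6.5 &&
python3 -m handwheel '[{"translation":[0,-0.0005,0.0001],"angular":[0,0,0],"hand":1},{"translation":[0,0,0],"angular":[0,0,0],"hand":1}]' >/dev/null && python3 oky.py 6.5 &&
python3 -m handwheel '[{"translation":[0,-0.0005,0.0001],"angular":[0,0,0],"hand":1},{"translation":[0,0,0],"angular":[0,0,0],"hand":1}]' >/dev/null && python3 oky.py 6.5 &&
python3 -m handwheel '[{"translation":[0,-0.0005,0.0001],"angular":[0,0,0],"hand":1},{"translation":[0,0,0],"angular":[0,0,0],"hand":1}]' >/dev/null && python3 oky.py 6.5
```

```text
[ 0.6153 -0.2346  0.1769] [-2.1 -5.5  1.5]
[ 0.6153 -0.2345  0.1769] [-3.1 -5.3  1.9]
[ 0.6153 -0.2345  0.1768] [-2.1 -5.8  1.1]
[ 0.6154 -0.2345  0.1768] [-3.5 -6.4  0.8]
[ 0.6154 -0.2345  0.1768] [-4.1 -8.8  1.9]
```

The bolt has hit its rigid end (stalled after ~28 mm of travel). Backing off and checking numerically.

```bash
python3 -m handwheel '[{"translation":[0,0.004,-0.001],"angular":[0,0,0],"hand":1},{"translation":[0,0.01,-0.002],"angular":[0,0,0],"hand":1},{"translation":[0,0.015,-0.003],"angular":[0,0,0],"hand":1},{"translation":[0,0.01,-0.02],"angular":[0,0,0],"hand":1},{"translation":[0,0,-0.03],"angular":[0,0,0],"hand":1},{"translation":[0,0,-0.03],"angular":[0,0,0],"hand":1},{"translation":[0,0,-0.03],"angular":[0,0,0],"hand":1},{"translation":[0,0,0],"angular":[0,0,0],"hand":1}]'
python3 - <<'E'
from h import *
t=manip.get_image("top");s=manip.get_image("side")
def dark(im,c,n):  # darkest blob = ball knob near predicted pixel
    x,y=c.round().astype(int);g=im[y-7:y+8,x-7:x+8].max(2);m=(g<g.min()+18);v,u=np.nonzero(m);return (x-7+u.mean(),y-7+v.mean()),int(g.min())
k=[.577,-.220,.188]
a=dark(t,proj("top",k),0);b=dark(s,proj("side",k),0);print(proj("top",k),a,proj("side",k),b,tri(a[0],b[0]))
a0=cv2.imread("pics/top0.png")[:,:,::-1]; d=np.abs(t.astype(int)-a0).max(2)
for n,(u,v) in dict(jar=(364,187),tin=(351,225),sander=(267,228),wrench=(200,226)).items(): print(n,d[v-14:v+15,u-14:u+15].mean().round(1))
E
```

```text
clock: 23.03
position: [0.5093, -0.2919, 0.2075]
ee_rot: [-0.055, 0.792, 0.069, 0.604]
contact_force: [0.9, -1.1, 0.9]
width: -0.0001
gripper_force: 0.0
[310.40401799 181.74509192] ((np.float64(310.5882352941176), np.float64(182.08823529411765)), 38) [263.62045237 150.37664351] ((np.float64(263.2), np.float64(150.5)), 44) (array([ 0.57734226, -0.22055885,  0.18689344]), np.float64(0.0025346496755551755))
jar 3.5
tin 31.8
sander 2.6
wrench 2.7
```

```bash
python3 -c "
from rig import manip;print(manip.sign_off())"
```

```text
the job is handed in; nothing more can be done
None
```

The window is locked up at its stop and the job is handed in: the lip bore on the foot (up to about 13 N, 17 N total push, under both limits), and the bolt was pushed home until it hit its rigid end.

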